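# Lint screen into the wash basin, soda jar round to the front

## Robot

A 6-joint arm with a two-finger parallel gripper is mounted at the origin on the work surface. World frame = base frame: x ahead of the robot, y to its left, z up, the work surface at z = 0. Lengths are in m, angles in rad, forces in N, time in s.
With the tool pointing down it reaches from about 0.375 to 0.9 m from the base axis. Payload 3.1 kg.
Tool frame: the origin (TCP) lies at the centre of the arm's flange, where the gripper is bolted on; the fingertips stand robot.tip_extent ahead of it and the grasp point (between the pads) lies 164 mm ahead of it (robot.tip_extent is the distance from the TCP to the fingertips, in m); z points along the fingers, y is the line along which they close (so a half turn about z gives the same grasp; the last joint's range is limited). The gripper opens to 87 mm and grips with 3 to 60 N. Pads are 19 mm wide; open, the fingers measure 117 mm over their backs; the gripper's body (75 mm by 190 mm) begins 51 mm behind the grasp point.
Start: joints at [1.121, 0.527, 1.433, -0, 1.181, -0.178], TCP at [0.168, 0.602, 0.405] pointing down, gripper open.
Joint ranges: [-3.08, 3.08], [-0.75, 2.2], [0.22, 2.44], [-1.43, 4.57], [0, 2.65], [-2.85, 2.85]. Speed limits (rad/s): [2.79, 2.79, 3.14, 3.14, 3.14, 3.14].

## Interface

Orientations are given as a unit quaternion [x, y, z, w].
In Python, from rig import get_obs, camera, hand_in, cut_out, robot gives the robot as it stands.
- The arm moves only by the tool step_arm, never from a script. Its argument "rows" is a list of rows, each a list of 6 numbers: the shift along the world's x, y, z in m, then the turn, a rotation vector about the world's x, y, z in degrees. A call has 1 to 12 rows; each row shifts and turns the commanded pose from where the row before left it; what a row does not reach is not made up. A row lasts 1/8 s, in which the tool goes at most 62.5 mm and 10.7 degrees, less where a joint would pass 70% of its speed; a pose out of reach is approached as far as the arm can. A call is refused whole if a number of a shift passes 0.0625 or a number of a turn 10.7, either way. A call with a gripper value outside its range is refused whole. "jaw" is the finger opening in m, from 0 to 0.087, set as the call begins (left out, the last holds). The fingers move at their own pace and stop on an object; "squeeze" is the grip in N (left out, the last holds). Time passes only in rows, so rows that do not move let the fingers close. It gives the time, the measured TCP pose, the force, the opening and the grip force at its end, in the units of the state.
- get_obs(): the state, without advancing time (a new reading comes with each control period).
- camera(name): name is "scene" or "top" or "wrist"; returns a dict with "pixels" (384x512x3 uint8, blue, green, red), "depth" (384x512 float32, m along the optical axis (not along the pixel's ray), 0 where there is no reading), "fov_y" (degrees; the focal length in pixels is half the picture's height over the tangent of half this angle, whatever the lens; pixels are square), "cx", "cy" (the principal point, pixels), "k1" (the pictures are not rectified: a ray, as slopes to the right and down, at radius r is drawn at 1 + k1 r^2 times it, then the intrinsics apply), "extrinsics" (4x4, takes a point from camera to world coordinates); the wrist camera has in their place "mount" (4x4, takes a point from camera to tool coordinates, whose origin is the TCP and whose axes are the flange's). Camera axes: x right, y up, looking along -z (the intrinsics and any distortion apply to the point x, -y, -z); pixel columns grow to the right and rows downward; lengths in m; the calibration is good to about 2 mm. A picture is of the moment at which its call begins: read the wrist's pose just before it.
- hand_in(): hands the job in; it is judged then, once.
Trained networks look in the newest picture that a camera, given by its name, has taken for a name from the list of things; names that differ only in an ending like _2 or _b are one class to them, and where a whole thing is asked for, a point or a joint stands for the part that bears it (a point fixed in the world has none). Each returns a list of dicts, best first, with "confidence" (0 to 1); they miss things now and then, are a little off and sometimes report something else, mostly with a low value. They report only what shows in the picture. A call takes as long as a camera call.
- cut_out(label, camera): "region" (384x512 bool, what is visible of it) and "extent" ([centre column, centre row, width, height] in pixels, round what is visible of it).
The state is a dict: "time": time; "q": joint angles; "joint_velocities": joint speeds; "joint_torque": joint torques, N m; "position": TCP position; "tool_rot": TCP orientation; "ft_force": force on the tool from outside, world axes, zero at the start; "moment": the same for the moment, N m; "grip_width": finger opening in m; "grip_force": force on a finger pad.
Only numpy, scipy, OpenCV 4.12 (cv2) and the standard library are available. Lean on these libraries where they do the work, as an engineer would, in place of code of your own. Each camera call takes 0.05 s, during which the arm holds its last target. There are 200 camera calls.

## Task

I am going to soak the dryer's lint screen in washing soda. Pull the screen straight up out of the wire rack by the grip on its top edge and put it in the basin, standing or lying, and let go of it; then turn the carousel by its handle until the jar with the ball knob on its lid is at the front, straight towards the robot's side of the counter, and finish while still holding the handle in the gripper, keeping the carousel still so I can scoop from the jar. Leave the other things where they are and do not tip any of the containers over.

Things in the scene. Friction and masses are not known exactly. Their poses are not given: they have to be found in the camera images.
- lint_screen: Dryer lint screen, the only mesh panel and the tallest thing in the rack: black-framed, 200 wide (its x), 8 thick (its y), 157 high, standing on edge. Origin at the middle of its bottom edge, z up the panel. A black grip bar on its top edge, 100 long (x), 14 thick (y), spans 135 to 157 above the origin: grasp it there, closing along y. 0.11 to 0.18 kg.
- screen_mid (a point): Middle of the lint screen's face, 68 mm above its bottom edge.
- rack: Fixed steel wire rack, 146 (x) by 140 (y) by 85 high: eight upright hoops, between them seven 12 mm wide slots at 18 mm pitch, each running along the rack's x. Things stand in it with undersides 14 above the counter, free to lean 3 degrees, and slide straight up. Its origin is the centre of its underside. The screen is in the middle slot or one of those 36 mm either side.
- washboard: Small wood-framed ribbed metal washboard, 150 x 8 x 105 high, on edge in the rack 36 or 72 mm from the screen; its origin is the centre of its underside. Stays where it is.
- box_lid: White and grey plastic box lid, 170 x 8 x 100 high, on edge in the rack 36 or 72 mm from the screen; its origin is the centre of its underside. Stays where it is.
- basin: Fixed white rectangular washing-up basin, empty, 310 (its x) by 250 (its y) by 90 high, its rim lip up to 10 mm wider all round; walls and floor 5 thick; its origin is the centre of its underside. To the left or to the right of the rack.
- carousel_base: Fixed round grey foot of the carousel, 200 across, 15 high; origin under its centre, on the turning axis. Its x axis points away from the robot's side of the counter (world +x), so the front of the carousel is its -x side.
- carousel: Turning white tray of the carousel (divided lazy Susan), 290 across, rim 35 high, five equal compartments. Origin on the axis at its underside, 16 above the counter; floor 6 higher. Spins endlessly about z on an easy bearing (friction 0.04 Nm), coasting when let go. Five loose containers stand in it, centres about 88 from the axis, up to 10 mm of play, tops at most 160 above the counter.
- carousel_handle: Carrying handle fixed on the middle of the tray and turning with it: two aluminium uprights and a grey bar across their tops, 90 long (its x), 16 thick (its y), 22 high. Origin on the axis, 56 above the counter; the bar's centre is 137 above this origin.
- soda_jar: Washing-soda jar: white cylinder 82 across, 88 high, under a lid with a ball knob (28 across) in its middle, 126 high overall; the only one with a ball knob. Its origin is the centre of its underside. Stands loose in a carousel compartment, 45 to 170 degrees away from the front at the start.
- salt_jar: White jar of the same width with a plain flat lid, no knob, 104 high; on the carousel.
- tablet_jar: White jar 82 across, 138 high, narrower screw cap; on the carousel.
- softener_bottle: White bottle 80 across, 138 high, conical shoulder and thin cap; on the carousel.
- peg_cup: Open white cup 82 across, 85 high, with wooden clothes pegs standing in it (105 high); on the carousel, near the front at the start.
- stain_tin: Flat steel tin, 80 across, 35 high, beyond the rack, to its left.
- scrub_brush: Wooden scrubbing brush, 160 x 50 x 38 high, lying beyond the rack.

How it is judged:
By the outcome, as a careful person would: the job done as asked, in the order asked, and still so for the second after the job is handed in, while the arm keeps its last pose, push and grip.
It also fails if it takes over 61 s, if anything falls off the work surface, if the arm or the gripper's body presses on something with over 40 N, if the wrist force passes 120 N, or if a joint passes its speed limit or range.

## Working session

There is one attempt and no reset: what is moved stays moved. The work goes in short steps, Python scripts to look and compute and a tool call to move; the robot and the scene stay as the last step left them, time stands still between calls to the robot, and variables do not carry over. Pictures are saved under pics/ and viewed, at most 10 in all, crops included, and the job is handed in when it is done.

Besides the shell and the picture viewer there is one more tool, called after "Request:" as name(argument=value, ...) on one line, values as JSON. step_arm: Moves the arm, as the interface text tells. Its arguments: {"type":"object","properties":{"rows":{"type":"array"},"jaw":{"type":"number"},"squeeze":{"type":"number"}},"required":["rows"]}

```bash
mkdir -p pics
cat > h.py <<'E'
import numpy as np, cv2, pickle
from scipy.spatial.transform import Rotation as R
from rig import get_obs, camera, hand_in, cut_out, robot
def take(name):
    o=get_obs(); c=camera(name)
    if 'extrinsics' in c: c['T']=np.array(c['extrinsics'])
    else:
        T=np.eye(4); T[:3,:3]=R.from_quat(o['tool_rot']).as_matrix(); T[:3,3]=o['position']
        c['T']=T@np.array(c['mount'])
    return c
def K(c):
    f=c['pixels'].shape[0]/2/np.tan(np.radians(c['fov_y'])/2)
    return np.array([[f,0,c['cx']],[0,f,c['cy']],[0,0,1.]])
def rays(c,uv):
    n=cv2.undistortPoints(np.array(uv,float).reshape(-1,1,2),K(c),np.array([c['k1'],0,0,0,0.])).reshape(-1,2)
    return np.c_[n[:,0],-n[:,1],-np.ones(len(n))]
def cloud(c,mask=None):
    d=c['depth']; m=(d>0) if mask is None else (mask&(d>0))
    v,u=np.nonzero(m); p=rays(c,np.c_[u,v])*d[v,u][:,None]
    return p@c['T'][:3,:3].T+c['T'][:3,3], np.c_[u,v]
E
python3 - <<'E'
from h import *
print(robot.tip_extent, get_obs()['tool_rot'])
P=[]
for n in ['scene','top']:
    c=take(n); P.append(c['pixels']); print(n,c['T'][:3,3].round(3),c['fov_y'],c['k1'])
    for l in ['lint_screen','rack','washboard','box_lid','basin','carousel','carousel_handle','soda_jar','peg_cup','stain_tin','scrub_brush']:
        for r in cut_out(l,n)[:2]:
            p,_=cloud(c,r['region'])
            if len(p): print(l,round(r['confidence'],2),np.round(r['extent']),np.median(p,0).round(3),np.percentile(p,2,axis=0).round(3),np.percentile(p,98,axis=0).round(3))
    cv2.imwrite(f'pics/{n}.png',c['pixels'])
E
```

```text
0.1822 [ 1.35494016e-01  9.90777595e-01 -1.01581962e-03 -3.11295294e-04]
scene [1.111 0.851 0.768] 48.73599844633666 -0.1592365147169586
lint_screen 0.88 [263. 180.  57.  57.] [0.578 0.004 0.122] [ 0.461 -0.01   0.027] [0.651 0.014 0.172]
rack 0.96 [276. 208.  58.  45.] [0.499 0.088 0.025] [0.457 0.016 0.002] [0.622 0.112 0.087]
rack 0.59 [245. 146.  26.  40.] [ 0.523 -0.169  0.102] [ 0.475 -0.211  0.037] [ 0.547 -0.149  0.16 ]
washboard 0.86 [267. 193.  42.  47.] [0.588 0.041 0.1  ] [0.492 0.017 0.02 ] [0.633 0.07  0.121]
washboard 0.24 [212. 152.  24.  30.] [ 0.609 -0.212  0.097] [ 0.564 -0.26   0.035] [ 0.639 -0.197  0.144]
box_lid 0.98 [279. 198.  50.  52.] [0.562 0.076 0.084] [0.467 0.063 0.02 ] [0.628 0.105 0.115]
basin 0.76 [366. 252. 168. 128.] [0.456 0.321 0.027] [0.304 0.198 0.001] [0.624 0.461 0.09 ]
carousel 0.72 [229. 140.  84.  74.] [ 0.561 -0.263  0.046] [ 0.382 -0.376  0.019] [ 0.663 -0.143  0.203]
carousel 0.46 [211. 149.  21.  30.] [ 0.609 -0.212  0.098] [ 0.565 -0.266  0.037] [ 0.639 -0.197  0.143]
carousel_handle 0.67 [227. 128.  26.  45.] [ 0.521 -0.272  0.187] [
[... 1218 characters left out ...]
 207.  95.  91.] [ 0.513 -0.265  0.026] [ 0.38  -0.413  0.003] [ 0.652 -0.139  0.205]
carousel 0.16 [245. 201.   6.  48.] [0.532 0.07  0.112] [0.464 0.061 0.047] [0.604 0.078 0.118]
carousel_handle 0.77 [365. 201.  20.  32.] [ 0.515 -0.275  0.197] [ 0.474 -0.289  0.056] [ 0.554 -0.263  0.207]
soda_jar 0.96 [349. 179.  31.  36.] [ 0.589 -0.231  0.12 ] [ 0.557 -0.277  0.022] [ 0.636 -0.199  0.149]
peg_cup 0.55 [356. 237.  29.  28.] [ 0.431 -0.261  0.081] [ 0.393 -0.298  0.025] [ 0.467 -0.219  0.129]
stain_tin 0.9 [214. 138.  26.  30.] [0.757 0.168 0.035] [0.722 0.132 0.002] [0.802 0.204 0.04 ]
scrub_brush 0.57 [268. 131.  23.  47.] [0.767 0.001 0.038] [ 0.69  -0.029  0.002] [0.844 0.033 0.043]
```

Run:
```python
import cv2,numpy as np
a=cv2.imread('pics/scene.png')[70:330,150:470]; b=cv2.imread('pics/top.png')[80:300,90:430]
a=cv2.resize(a,None,fx=1.2,fy=1.2); 
cv2.imwrite('pics/sc.png',cv2.resize(cv2.imread('pics/scene.png')[85:275,180:420],None,fx=3.1,fy=3.1,interpolation=cv2.INTER_CUBIC))
cv2.imwrite('pics/tc.png',cv2.resize(b,None,fx=2.3,fy=2.3,interpolation=cv2.INTER_CUBIC))
```

```text
(no output)
```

View pics/sc.png

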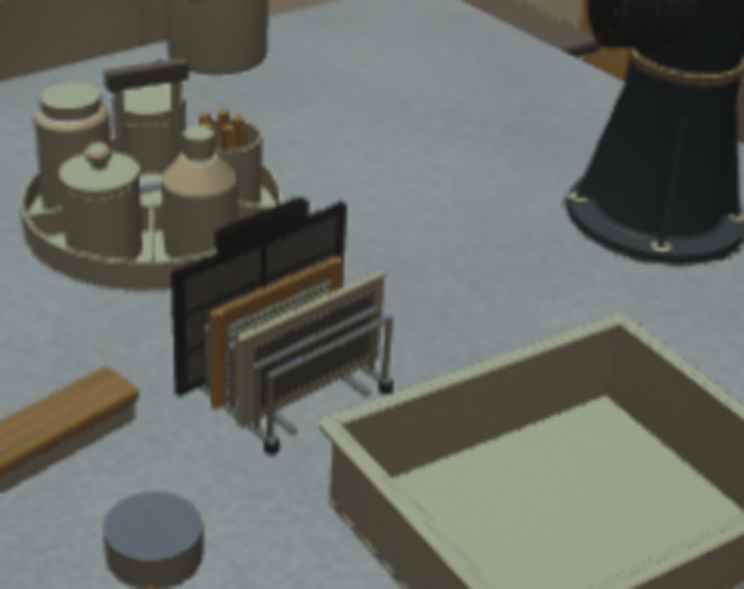

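View pics/tc.png

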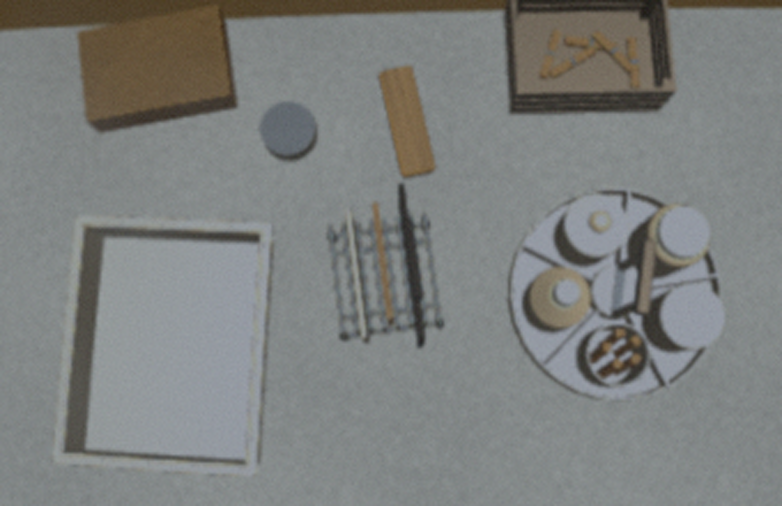

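The scene view shows the dark mesh screen as the rearmost panel in the rack, with its grip at about (262,225) in the crop. The soda jar's ball knob is at (97,152). The top view shows the screen at (410,265), the basin to the left, the knob at (600,220) and the handle bar at (647,270). Next I'll take precise fits.

```bash
cat > m.py <<'E'
from h import *
def rect(p):
    (c,s,a)=cv2.minAreaRect(p[:,:2].astype(np.float32)*1000)
    if s[0]<s[1]: s=s[::-1]; a-=90
    return np.round(c,1),np.round(s,1),round((a+90)%180-90,1)
def box(p,x,y,z): return p[(p[:,0]>x[0])&(p[:,0]<x[1])&(p[:,1]>y[0])&(p[:,1]<y[1])&(p[:,2]>z[0])&(p[:,2]<z[1])]
E
python3 - <<'E'
from m import *
for n in ['scene','top']:
    c=take(n); p,uv=cloud(c)
    for nm,b in dict(grip=((.4,.7),(-.04,.04),(.160,.2)),hand=((.42,.62),(-.35,-.2),(.185,.22)),rim=((.28,.66),(.17,.5),(.08,.1)),floor=((.28,.66),(.17,.5),(.003,.012)),knob=((.55,.66),(-.27,-.18),(.133,.16)),tray=((.33,.7),(-.46,-.09),(.04,.06)),panel=((.4,.7),(-.04,.03),(.10,.14))).items():
        q=box(p,*b)
        if len(q)>5:
            d=np.linalg.svd(q[:,:2]-q[:,:2].mean(0),full_matrices=False)[2][0]
            print(n,nm,len(q),q.mean(0).round(4),rect(q),'pca',np.degrees(np.arctan(d[1]/d[0])).round(1),'z',np.percentile(q[:,2],[5,50,95]).round(3))
    for l in ['lint_screen','carousel_base','soda_jar']:
        for r in cut_out(l,n)[:1]:
            q,_=cloud(c,r['region']); print(l,round(r['confidence'],2),rect(q))
E
```

```text
scene grip 176 [0.5578 0.0034 0.1676] (array([551.6,   1.2]), array([101.8,  16.1]), 4.6) pca 4.8 z [0.161 0.168 0.173]
scene hand 184 [ 0.5217 -0.2726  0.1964] (array([ 519.5, -274.5]), array([91.5, 20.8]), -13.5) pca -11.7 z [0.187 0.197 0.204]
scene rim 2374 [0.4778 0.3384 0.0879] (array([461.7, 327.9]), array([332.9, 273.1]), -4.1) pca 2.5 z [0.083 0.088 0.091]
scene floor 4241 [0.4449 0.3123 0.0054] (array([473.1, 336.8]), array([367.9, 326. ]), -1.1) pca 7.8 z [0.003 0.005 0.009]
scene knob 52 [ 0.6012 -0.2336  0.1415] (array([ 599.8, -236.4]), array([25.7, 24.4]), -28.1) pca -36.6 z [0.134 0.142 0.147]
scene tray 759 [ 0.5621 -0.2285  0.0493] (array([ 534.7, -268.2]), array([286.5, 255.9]), -53.1) pca -13.7 z [0.041 0.049 0.058]
scene panel 681 [0.5548 0.0018 0.1192] (array([551.3,  15.4]), array([202.5,  40.4]), 5.3) pca 5.1 z [0.103 0.119 0.137]
lint_screen 0.65 (array([476. , -83.7]), array([384.9, 137.6]), 47.5)
soda_jar 0.73 (array([ 611.6, -247.7]), array([115.4,  76.3]), -57.7)
top grip 180 [0.5477 0.0006 0.1709] (array([548.6,   0.6]), array([99.6, 14. ]), 6.2) pca 6.2 z [0.167 0.171 0.175]
top hand 231 [ 0.5143 -0.2748  0.2017] (array([ 515.7, -276.5]), array([88.6, 17.1]), -10.7) pca -10.9 z [0.19  0.203 0.207]
top rim 1979 [0.4551 0.3298 0.0898] (array([458.8, 329.1]), array([330.4, 273.3]), -3.6) pca -2.1 z [0.085 0.09  0.094]
top floor 6200 [0.4583 0.3304 0.0065] (array([470.9, 334.6]), array([377.8, 329.5]), -0.1) pca -1.3 z [0.003 0.006 0.01 ]
top knob 75 [ 0.5931 -0.2362  0.1453] (array([ 593.5, -236.5]), array([26.5, 24.9]), -3.3) pca -7.6 z [0.139 0.146 0.15 ]
top tray 1127 [ 0.5089 -0.2639  0.0515] (array([ 513.3, -274.1]), array([287. , 279.7]), 41.2) pca 6.3 z [0.042 0.052 0.059]
top panel 28 [0.5099 0.0159 0.1139] (array([543. ,  19.4]), array([188.7,  38. ]), 8.3) pca 2.2 z [0.102 0.119 0.122]
soda_jar 0.88 (array([ 594.9, -237.1]), array([81.3, 78.2]), -34.6)
```

Request:
step_arm(rows=[[0.0317,-0.0501,0,0,0,1.76],[0.0317,-0.0501,0,0,0,1.76],[0.0317,-0.0501,0,0,0,1.76],[0.0317,-0.0501,0,0,0,1.76],[0.0317,-0.0501,0,0,0,1.76],[0.0317,-0.0501,0,0,0,1.76],[0.0317,-0.0501,0,0,0,1.76],[0.0317,-0.0501,0,0,0,1.76],[0.0317,-0.0501,0,0,0,1.76],[0.0317,-0.0501,0,0,0,1.76],[0.0317,-0.0501,0,0,0,1.76],[0.0317,-0.0501,0,0,0,1.76]], jaw=0.087)

```text
time: 3.1
position: [0.549, -0.0011, 0.405]
tool_rot: [-0.049, 0.999, 0.0, 0.0]
ft_force: [0.6, 1.1, -0.0]
grip_width: 0.087
grip_force: 0.0
```

Request:
step_arm(rows=[[0,0,0,0,0,0],[0,0,0,0,0,0]])

```text
time: 3.35
position: [0.5477, 0.0008, 0.4044]
tool_rot: [-0.048, 0.999, 0.0, -0.001]
ft_force: [-0.5, -0.8, -0.6]
grip_width: 0.0867
grip_force: 0.0
```

```bash
cat >> h.py <<'E'
def pose():
    o=get_obs(); m=R.from_quat(o['tool_rot']).as_matrix()
    print('TCP',np.round(o['position'],4),'grasp',np.round(o['position']+.164*m[:,2],4),'yaw_y',np.degrees(np.arctan2(m[1,1],m[0,1])).round(2),'z',m[:,2].round(3),'q',np.round(o['q'],2),'F',np.round(o['ft_force'],1),'w',round(o['grip_width'],4),'t',o['time'])
E
python3 - <<'E'
from m import *
pose(); c=take('wrist'); p,uv=cloud(c)
q=box(p,(.4,.7),(-.05,.05),(.160,.18)); print(len(q), q.mean(0), rect(q), np.percentile(q[:,2],[5,50,95]))
for z in (.11,.14): 
  q=box(p,(.4,.7),(-.03,.03),(z,z+.02)); print(len(q),rect(q) if len(q) else'')
cv2.imwrite('pics/w1.png',c['pixels'])
E
```

```text
TCP [0.5477 0.0008 0.4044] grasp [0.5475 0.001  0.2404] yaw_y 95.49 z [-0.001  0.001 -1.   ] q [-0.2   0.42  1.63  0.    1.09 -1.87] F [-0.5 -0.8 -0.6] w 0.0867 t 3.35
2135 [ 0.54684201 -0.00150862  0.17036342] (array([550.6,  -1.2]), array([97.1, 14. ]), 6.0) [0.16833848 0.17056569 0.17179397]
286 (array([513.3,  27.3]), array([57.9,  5.9]), 0.7)
802 (array([ 5.517e+02, -2.000e-01]), array([199.6,  13. ]), 7.2)
```

View pics/w1.png

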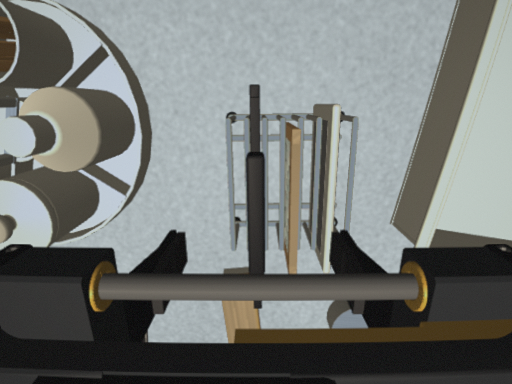

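The wrist view shows the grip bar end-on at about (256,220), midway between the fingers. The washboard is at (292,190) and the lid at (330,190). All three views agree on the grip at (0.549, 0.000), with its top at 0.171. The fingertips stay at 0.142, above the washboard top at 0.12.

Request:
step_arm(rows=[[0.0005,-0.0005,-0.016,0,0,0.2],[0.0005,-0.0005,-0.016,0,0,0.2],[0,0,-0.016,0,0,0],[0,0,-0.016,0,0,0],[0,0,-0.016,0,0,0],[0,0,0,0,0,0]])

```text
time: 4.15
position: [0.5487, -0.0001, 0.323]
tool_rot: [-0.052, 0.999, 0.0, -0.002]
ft_force: [0.7, -1.0, -0.2]
grip_width: 0.0869
grip_force: 0.0
```

Request:
step_arm(rows=[[0,0,0,0,0,0],[0,0,0,0,0,0],[0,0,0,0,0,0],[0,0,0,0,0,0],[0,0,0,0,0,0],[0,0,0,0,0,0]], jaw=0, squeeze=30)

```text
time: 4.9
position: [0.5491, -0.0002, 0.3248]
tool_rot: [-0.052, 0.999, -0.0, 0.0]
ft_force: [-0.4, -0.7, -0.2]
grip_width: 0.0352
grip_force: 0.0
```

Request:
step_arm(rows=[[0,0,0,0,0,0],[0,0,0,0,0,0],[0,0,0,0,0,0],[0,0,0,0,0,0],[0,0,0,0,0,0]])

```text
time: 5.52
position: [0.5491, -0.0001, 0.3247]
tool_rot: [-0.052, 0.999, 0.0, -0.0]
ft_force: [-0.6, -0.2, -1.2]
grip_width: 0.0138
grip_force: 30.0
```

Request:
step_arm(rows=[[0,0,0.01,0,0,0],[0,0,0.015,0,0,0],[0,0,0.02,0,0,0],[0,0,0.02,0,0,0],[0,0,0.02,0,0,0],[0,0,0.02,0,0,0],[0,0,0,0,0,0]])

```text
time: 6.4
position: [0.5495, -0.0002, 0.4323]
tool_rot: [-0.052, 0.999, -0.001, 0.003]
ft_force: [-0.1, 0.5, -2.0]
grip_width: 0.0137
grip_force: 30.0
```

The grip holds at 13.8 mm. Next I raise the screen fully clear and carry it over the basin.

Request:
step_arm(rows=[[0,0,0.02,0,0,0],[0,0,0.02,0,0,0],[-0.0086,0.0393,0,0,0,-0.96],[-0.0086,0.0393,0,0,0,-0.96],[-0.0086,0.0393,0,0,0,-0.96],[-0.0086,0.0393,0,0,0,-0.96],[-0.0086,0.0393,0,0,0,-0.96],[-0.0086,0.0393,0,0,0,-0.96],[-0.0086,0.0393,0,0,0,-0.96],[-0.0086,0.0393,0,0,0,-0.96],[-0.0086,0.0393,0,0,0,-0.96],[-0.0086,0.0393,0,0,0,-0.96]])

```text
time: 7.9
position: [0.4625, 0.394, 0.4689]
tool_rot: [0.032, 0.999, -0.0, -0.001]
ft_force: [0.8, -0.5, -1.6]
grip_width: 0.0136
grip_force: 30.0
```

Request:
step_arm(rows=[[0,0,-0.015,-5,0.3,0],[0,0,-0.02,-5,0.3,0],[0,0,-0.025,-5,0.3,0],[0,0,-0.025,-5,0.3,0],[0,0,-0.025,-5,0.3,0],[0,0,-0.025,0,0,0],[0,0,0,0,0,0],[0,0,0,0,0,0]])

```text
time: 8.9
position: [0.4634, 0.3929, 0.3353]
tool_rot: [0.031, 0.976, -0.217, -0.006]
ft_force: [0.7, 0.5, -1.6]
grip_width: 0.013
grip_force: 30.0
```

Run:
```python
from m import *
pose(); c=take('scene'); p,uv=cloud(c)
for r in cut_out('lint_screen','scene')[:1]:
    q,_=cloud(c,r['region']); print(r['confidence'],np.percentile(q,[2,50,98],axis=0).round(3))
cv2.imwrite('pics/s2.png',c['pixels'])
```

```text
TCP [0.4634 0.3929 0.3353] grasp [0.4594 0.3237 0.1867] yaw_y 86.31 z [-0.025 -0.422 -0.906] q [ 0.59  0.65  1.45 -0.35  1.33 -0.78] F [ 0.7  0.5 -1.6] w 0.013 t 8.9
0.67 [[0.371 0.261 0.054]
 [0.493 0.289 0.113]
 [0.56  0.33  0.197]]
```

View pics/s2.png

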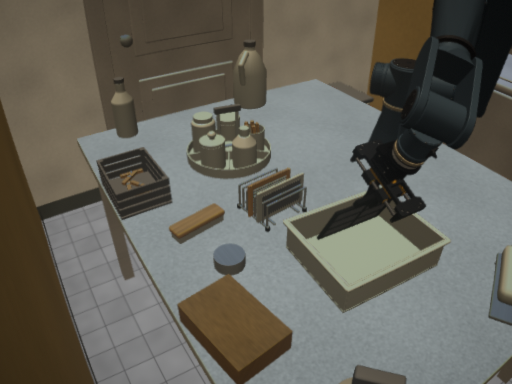

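The picture shows the screen held tilted inside the basin at about (355,215), with the rack, washboard and lid untouched. I'll lower it, release it and back out along the tool axis.

Request:
step_arm(rows=[[0,0,-0.015,0,0,0],[0,0,-0.015,0,0,0],[0,0,-0.013,0,0,0],[0,0,0,0,0,0],[0,0,0,0,0,0]])

```text
time: 9.62
position: [0.4633, 0.3929, 0.2916]
tool_rot: [0.031, 0.976, -0.217, -0.006]
ft_force: [-0.5, 0.4, -1.0]
grip_width: 0.0141
grip_force: 30.0
```

Request:
step_arm(rows=[[0,0,0,0,0,0],[0,0,0,0,0,0],[0,0,0,0,0,0],[0,0,0,0,0,0],[0,0,0,0,0,0],[0,0,0,0,0,0]], jaw=0.087)

```text
time: 10.38
position: [0.4631, 0.3928, 0.2917]
tool_rot: [0.031, 0.976, -0.217, -0.006]
ft_force: [0.1, -0.2, -1.4]
grip_width: 0.0658
grip_force: 0.2
```

Request:
step_arm(rows=[[0.0004,0.0063,0.0136,0,0,0],[0.0006,0.0085,0.018,0,0,0],[0.0006,0.0085,0.018,0,0,0],[0.0006,0.0085,0.018,0,0,0],[0.0006,0.0085,0.018,0,0,0],[0.0006,0.0085,0.018,0,0,0],[0.0006,0.0085,0.018,0,0,0],[0,0,0,0,0,0]])

```text
time: 11.38
position: [0.4672, 0.451, 0.4159]
tool_rot: [0.031, 0.976, -0.215, -0.004]
ft_force: [-0.6, 0.8, -0.2]
grip_width: 0.087
grip_force: 0.0
```

Run:
```python
from m import *
pose()
for n in ('scene','top'):
  c=take(n)
  for r in cut_out('lint_screen',n)[:1]:
    q,_=cloud(c,r['region']); print(r['confidence'],np.percentile(q,[2,50,98],axis=0).round(3))
  cv2.imwrite(f'pics/{n}3.png',c['pixels'])
  p,_=cloud(c); q=box(p,(.42,.62),(-.35,-.2),(.185,.22)); print('handle',rect(q),q[:,2].mean())
```

```text
TCP [0.4672 0.451  0.4159] grasp [0.4638 0.3822 0.2671] yaw_y 86.27 z [-0.021 -0.42  -0.907] q [ 0.66  0.62  1.26 -0.33  1.56 -0.8 ] F [-0.6  0.8 -0.2] w 0.087 t 11.375
0.78 [[0.368 0.271 0.007]
 [0.466 0.335 0.012]
 [0.558 0.397 0.016]]
handle (array([ 519.8, -273.8]), array([89.9, 19.9]), -11.6) 0.19622829442171655
0.63 [[0.367 0.274 0.008]
 [0.46  0.34  0.014]
 [0.557 0.415 0.021]]
handle (array([ 515.5, -276.4]), array([88.4, 17.5]), -10.6) 0.20186197243831952
```

View pics/scene3.png

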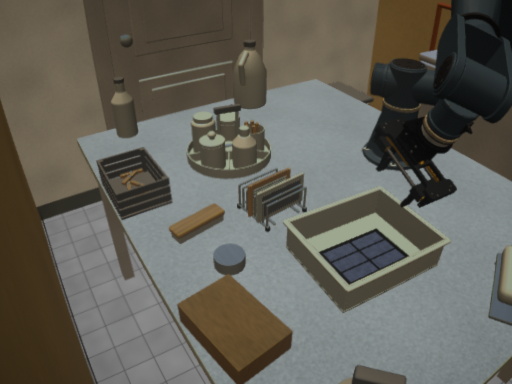

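The screen now lies flat in the basin, around (365,257), and is released. Next the arm straightens and goes to the carousel, turning the wrist by −187° so the later turn of about +153° stays within joint range.

Request:
step_arm(rows=[[0,0,0.004,5,-0.3,0],[0,0,0.004,5,-0.3,0],[0,0,0.004,5,-0.3,0],[0,0,0.002,5,-0.3,0],[0,0,0,5,-0.3,0]])

```text
time: 12.2
position: [0.4671, 0.4497, 0.4266]
tool_rot: [0.032, 0.999, 0.001, -0.001]
ft_force: [0.2, 0.5, 0.2]
grip_width: 0.0867
grip_force: 0.0
```

Request:
step_arm(rows=[[0.00245,-0.0363,0,0,0,-9.35],[0.00245,-0.0363,0,0,0,-9.35],[0.00245,-0.0363,0,0,0,-9.35],[0.00245,-0.0363,0,0,0,-9.35],[0.00245,-0.0363,0,0,0,-9.35],[0.00245,-0.0363,0,0,0,-9.35],[0.00245,-0.0363,0,0,0,-9.35],[0.00245,-0.0363,0,0,0,-9.35],[0.00245,-0.0363,0,0,0,-9.35],[0.00245,-0.0363,0,0,0,-9.35]])

```text
time: 13.45
position: [0.4912, 0.0857, 0.4267]
tool_rot: [0.752, 0.659, -0.001, -0.001]
ft_force: [0.6, -0.4, -0.2]
grip_width: 0.0868
grip_force: 0.0
```

Request:
step_arm(rows=[[0.00245,-0.0363,0,0,0,-9.35],[0.00245,-0.0363,0,0,0,-9.35],[0.00245,-0.0363,0,0,0,-9.35],[0.00245,-0.0363,0,0,0,-9.35],[0.00245,-0.0363,0,0,0,-9.35],[0.00245,-0.0363,0,0,0,-9.35],[0.00245,-0.0363,0,0,0,-9.35],[0.00245,-0.0363,0,0,0,-9.35],[0.00245,-0.0363,0,0,0,-9.35],[0.00245,-0.0363,0,0,0,-9.35],[0,0,0,0,0,0],[0,0,0,0,0,0]])

```text
time: 14.95
position: [0.5156, -0.2754, 0.4265]
tool_rot: [0.996, -0.093, -0.001, -0.001]
ft_force: [0.0, -0.2, -0.4]
grip_width: 0.0869
grip_force: 0.0
```

Run:
```python
from m import *
pose(); c=take('wrist'); p,uv=cloud(c)
q=box(p,(.42,.62),(-.35,-.2),(.185,.22)); print('handle',len(q),rect(q),np.percentile(q[:,2],[5,50,95]))
q=q[q[:,2]>.2];print('top face',len(q),rect(q))
cv2.imwrite('pics/w4.png',c['pixels'])
```

```text
TCP [ 0.5156 -0.2754  0.4265] grasp [ 0.5153 -0.2751  0.2625] yaw_y -100.62 z [-0.002  0.002 -1.   ] q [-0.68  0.45  1.51  0.    1.18  1.07] F [ 0.  -0.2 -0.4] w 0.0869 t 14.95
handle 2454 (array([ 518.8, -277.5]), array([88.4, 15.8]), -10.9) [0.20047769 0.20354546 0.20479743]
top face 2366 (array([ 518.6, -277.5]), array([88. , 15.7]), -11.0)
```

View pics/w4.png

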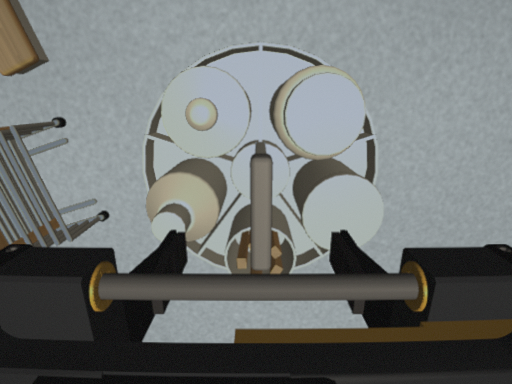

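The wrist view shows the knob at (202,114), the handle bar running from (261,160) to (261,270) and centred between the fingers, and the peg cup under its near end. I'll take the jar angle from this same view, then descend.

Run:
```python
from m import *
from scipy.optimize import least_squares
for n in ('wrist','top'):
    c=take(n); p,uv=cloud(c)
    h=np.array(rect(box(p,(.42,.62),(-.35,-.2),(.2,.22)))[0])
    k=box(p,(.55,.66),(-.27,-.18),(.13,.16)); k0=k[:,:2].mean(0)*1000
    ball=k[k[:,2]>.136]; f=least_squares(lambda x:np.linalg.norm(ball-x,axis=1)-.014,np.r_[k0/1000,.13],loss='soft_l1',f_scale=.002).x
    lid=box(p,(.55,.66),(-.29,-.18),(.105,.122)); e=rect(lid)
    for nm,v in (('knob',k0),('ball',f[:2]*1000),('lid',np.array(e[0]))):
        d=v-h; print(n,nm,v.round(1),e[1],np.hypot(*d).round(1),np.degrees(np.arctan2(d[1],d[0])).round(1),f[2].round(3))
    t=box(p,(.33,.7),(-.46,-.09),(.045,.056)); r=np.hypot(*(t[:,:2]-h/1000).T); t=t[(r>.13)&(r<.155)]
    print('axis',n,h,least_squares(lambda x:np.hypot(*(t[:,:2]-x[:2]).T)-x[2],[*h/1000,.143],loss='soft_l1',f_scale=.002).x.round(4))
```

```text
wrist knob [ 597.7 -241.5] [93.2 83.3] 87.1 24.3 0.136
wrist ball [ 597.5 -240.5] [93.2 83.3] 87.3 24.9 0.136
wrist lid [ 592.7 -240.9] [93.2 83.3] 82.8 26.1 0.136
axis wrist [ 518.3 -277.3] [ 0.5188 -0.2776  0.1413]
top knob [ 595.7 -226.4] [82.8 58.5] 637.3 -20.8 0.141
top ball [ 593.1 -239.2] [82.8 58.5] 639.5 -22.0 0.141
top lid [ 602.4 -230.5] [82.8 58.5] 645.0 -20.9 0.141
axis top [0. 0.] [0.    0.    0.143]
```

Request:
step_arm(rows=[[0.0005,-0.0005,-0.014,0,0,-0.2],[0.0005,-0.0005,-0.014,0,0,-0.1],[0,0,-0.014,0,0,0],[0,0,-0.014,0,0,0],[0,0,-0.011,0,0,0],[0,0,0,0,0,0]])

```text
time: 15.85
position: [0.5169, -0.2767, 0.3591]
tool_rot: [0.995, -0.095, -0.001, -0.001]
ft_force: [0.4, -0.4, -0.6]
grip_width: 0.0868
grip_force: 0.0
```

Request:
step_arm(rows=[[0,0,0,0,0,0],[0,0,0,0,0,0],[0,0,0,0,0,0],[0,0,0,0,0,0],[0,0,0,0,0,0],[0,0,0,0,0,0],[0,0,0,0,0,0],[0,0,0,0,0,0],[0,0,0,0,0,0],[0,0,0,0,0,0],[0,0,0,0,0,0],[0,0,0,0,0,0]], jaw=0, squeeze=30)

```text
time: 17.35
position: [0.5171, -0.2772, 0.3604]
tool_rot: [0.995, -0.095, 0.0, 0.0]
ft_force: [-1.5, -4.3, -0.8]
grip_width: 0.0154
grip_force: 30.0
```

Run:
```python
from m import *
pose()
```

```text
TCP [ 0.5171 -0.2772  0.3604] grasp [ 0.5171 -0.2774  0.1964] yaw_y -100.95 z [-0.    -0.001 -1.   ] q [-0.68  0.53  1.58 -0.    1.04  1.08] F [-1.5 -4.3 -0.8] w 0.0154 t 17.35
```

Request:
step_arm(rows=[[0,-0.0004,0,0,0,2],[0,-0.0004,0,0,0,4],[0,0,0,0,0,5.5],[0,0,0,0,0,5.5],[0,0,0,0,0,5.5],[0,0,0,0,0,5.5],[0,0,0,0,0,5.5],[0,0,0,0,0,5.5],[0,0,0,0,0,5.5],[0,0,0,0,0,5.5],[0,0,0,0,0,5.5],[0,0,0,0,0,5.5]])

```text
time: 18.85
position: [0.5171, -0.2774, 0.3603]
tool_rot: [0.905, 0.425, 0.0, -0.0]
ft_force: [-1.8, -2.1, -0.4]
grip_width: 0.0151
grip_force: 30.0
```

Request:
step_arm(rows=[[0,0,0,0,0,5.5],[0,0,0,0,0,5.5],[0,0,0,0,0,5.5],[0,0,0,0,0,5.5],[0,0,0,0,0,5.5],[0,0,0,0,0,5.5],[0,0,0,0,0,5.5],[0,0,0,0,0,5.5],[0,0,0,0,0,5.5],[0,0,0,0,0,5.5],[0,0,0,0,0,5.5],[0,0,0,0,0,5.5]])

```text
time: 20.35
position: [0.517, -0.2774, 0.3603]
tool_rot: [0.528, 0.849, 0.0, -0.0]
ft_force: [-2.3, -2.1, -0.6]
grip_width: 0.0157
grip_force: 30.0
```

Request:
step_arm(rows=[[0,0,0,0,0,5.5],[0,0,0,0,0,5],[0,0,0,0,0,4.5],[0,0,0,0,0,4],[0,0,0,0,0,3],[0,0,0,0,0,2],[0,0,0,0,0,1.5],[0,0,0,0,0,1],[0,0,0,0,0,0.5],[0,0,0,0,0,0],[0,0,0,0,0,0]])

```text
time: 21.72
position: [0.517, -0.2774, 0.3603]
tool_rot: [0.317, 0.948, 0.0, -0.0]
ft_force: [-3.5, -0.2, 1.7]
grip_width: 0.0156
grip_force: 30.0
```

Run:
```python
from m import *
pose(); A=np.array([.517,-.2775])
I=[]
for n in ('wrist','top','scene'):
    c=take(n); p,uv=cloud(c); I.append(c['pixels'])
    for r in cut_out('soda_jar',n)[:2]:
        q,_=cloud(c,r['region']); q=q[(np.hypot(*(q[:,:2]-A).T)<.14)]; print(n,round(r['confidence'],2),np.round(r['extent']),len(q),end=' ')
        for z in ((.136,.16),(.105,.122)):
            s=q[(q[:,2]>z[0])&(q[:,2]<z[1])]
            if len(s)>8: d=np.array(rect(s)[0])/1000-A; print(rect(s)[:2],np.degrees(np.arctan2(d[1],d[0])).round(1),end=' ')
        print()
cv2.imwrite('pics/end.png',np.vstack([cv2.resize(I[1][100:310,260:460],(400,420)),])) 
a=cv2.resize(I[0],(400,300)); b=cv2.resize(I[1][130:280,290:440],(300,300),interpolation=cv2.INTER_CUBIC)
d=cv2.resize(I[2][80:200,160:320],(400,300),interpolation=cv2.INTER_CUBIC)
cv2.imwrite('pics/end.png',np.vstack([np.hstack([a,b]),np.hstack([d,np.zeros((300,300,3),np.uint8)])]))
```

```text
TCP [ 0.517  -0.2774  0.3603] grasp [ 0.5169 -0.2773  0.1963] yaw_y 53.06 z [-0.001  0.001 -1.   ] q [-0.68  0.53  1.58  0.    1.04 -1.61] F [-3.5 -0.2  1.7] w 0.0156 t 21.725
wrist 0.43 [335. 118. 132. 121.] 12211 (array([ 488.2, -196. ]), array([80.1, 72.4])) 109.5 (array([ 464.5, -219.6]), array([44.7,  6.6])) 132.2 
top 0.66 [214. 138.  27.  25.] 0 
top 0.19 [335. 213.  34.  29.] 805 (array([ 490.5, -191.1]), array([78.2, 75. ])) 107.1 (array([ 476.1, -167.4]), array([73. , 21.9])) 110.4 
scene 0.64 [198. 223.  59.  39.] 0 
scene 0.59 [253. 129.  15.  27.] 127 (array([ 433.7, -268.3]), array([23.8, 18.5])) 173.7 (array([ 411.3, -272.5]), array([73.8, 39.7])) 177.3
```

View pics/end.png

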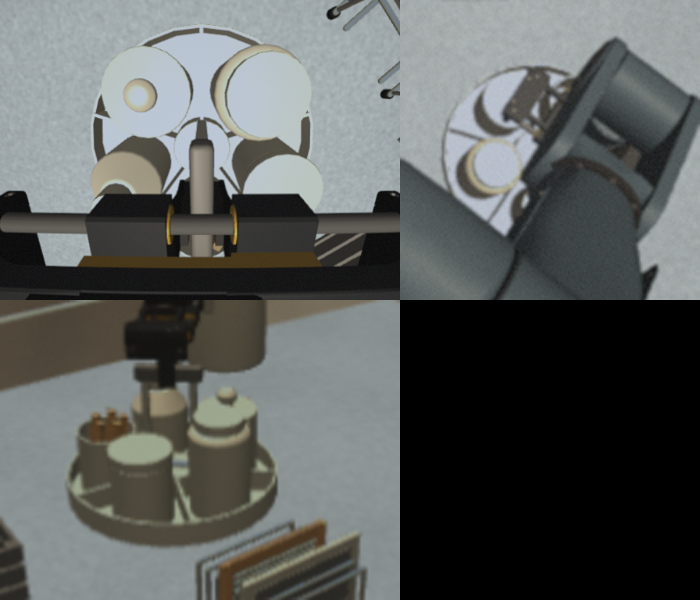

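The wrist view shows the ball knob at (140,97) in the half-scale crop, up and left of the bar, with the fingers on the bar and all containers upright. The network mistook the tablet jar for the soda jar, so I'll measure the knob directly.

Run:
```python
from m import *
from scipy.optimize import least_squares
A=np.array([.5175,-.2775])
for n in ('wrist','scene'):
    c=take(n); p,uv=cloud(c)
    k=box(p,(.38,.48),(-.33,-.22),(.126,.16)); k=k[np.hypot(*(k[:,:2]-A).T)<.11]
    f=least_squares(lambda x:np.linalg.norm(k-x,axis=1)-.014,np.r_[.43,-.277,.13],loss='soft_l1',f_scale=.002).x
    for v in (np.array(rect(k)[0])/1000,f[:2]):
        d=v-A; print(n,len(k),v.round(4),f[2].round(3),np.hypot(*d).round(4),np.degrees(np.arctan2(d[1],d[0])).round(1))
    t=box(p,(.33,.7),(-.46,-.09),(.045,.056)); r=np.hypot(*(t[:,:2]-A).T); t=t[(r>.13)&(r<.155)]
    a=least_squares(lambda x:np.hypot(*(t[:,:2]-x[:2]).T)-x[2],[*A,.143],loss='soft_l1',f_scale=.002).x; d=f[:2]-a[:2]; print('axis',a.round(4),np.degrees(np.arctan2(d[1],d[0])).round(1))
    if n=='wrist':
        q=box(p,(.42,.62),(-.37,-.17),(.198,.21)); q=q[np.hypot(*(q[:,:2]-A).T)<.06]; print(len(q),rect(q))
```

```text
wrist 1936 [ 0.4484 -0.252 ] 0.136 0.0737 159.7
wrist 1936 [ 0.4332 -0.2723] 0.136 0.0845 176.5
axis [ 0.5176 -0.2773  0.1411] 176.6
3964 (array([ 514.8, -277.6]), array([85.7, 35.9]), -48.8)
scene 48 [ 0.4314 -0.2712] 0.135 0.0863 175.8
scene 48 [ 0.4296 -0.2763] 0.135 0.0879 179.2
axis [ 0.519  -0.2763  0.1423] 180.0
```

Run:
```python
from m import *
from scipy.optimize import least_squares
c=take('wrist'); p,uv=cloud(c); A=np.array([.5176,-.2774])
k=p[(np.hypot(p[:,0]-.433,p[:,1]+.274)<.022)&(p[:,2]>.127)&(p[:,2]<.152)]
u=uv[(np.hypot(p[:,0]-.433,p[:,1]+.274)<.022)&(p[:,2]>.127)&(p[:,2]<.152)]
f=least_squares(lambda x:np.linalg.norm(k-x,axis=1)-.014,np.r_[.433,-.274,.134],loss='soft_l1',f_scale=.002).x
# ray through pixel centre of knob at z=.134, and lid disc
def at(uv,z):
    d=rays(c,[uv])[0]@c['T'][:3,:3].T; o=c['T'][:3,3]; return (o+d*(z-o[2])/d[2])[:2]
(uc,ur)=cv2.minEnclosingCircle(u.astype(np.float32))
lid=p[(np.hypot(p[:,0]-.433,p[:,1]+.274)<.06)&(p[:,2]>.107)&(p[:,2]<.122)]
g=cv2.minEnclosingCircle(lid[:,:2].astype(np.float32))
for nm,v in (('ball',f[:2]),('ray',at(uc,.136)),('lid',np.array(g[0]))):
    d=v-A; print(nm,v.round(4),np.degrees(np.arctan2(d[1],d[0])).round(1),len(k),ur,g[1])
```

```text
ball [ 0.4301 -0.2761] 179.1 1503 22.510160446166992 0.05307828262448311
ray [ 0.4294 -0.2771] 179.8 1503 22.510160446166992 0.05307828262448311
lid [ 0.4387 -0.269 ] 174.0 1503 22.510160446166992 0.05307828262448311
```

The knob stands at 179–180° in both views, so the jar is at the front, and the handle is held with 30 N. Handing in.

```bash
python3 -c "
from h import *
pose(); print(hand_in())"
```

```text
TCP [ 0.517  -0.2774  0.3603] grasp [ 0.5169 -0.2773  0.1963] yaw_y 53.05 z [-0.001  0.001 -1.   ] q [-0.68  0.53  1.58  0.    1.04 -1.61] F [-4.4  1.8  2.6] w 0.0154 t 22.175
the job is handed in; nothing more can be done
None
```

I handed the job in at about 22 s: the lint screen lies released in the basin, and the ball-knob jar faces the front to within about 1° by measurement, with the gripper still holding the carousel handle.

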